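# Lock the ink-cup carousel on its spindle with the spring clip

### The arm

A 7-joint arm with a two-finger parallel gripper is mounted at the origin on the work surface. World frame = base frame: x ahead of the robot, y to its left, z up, the work surface at z = 0. Lengths are in m, angles in rad, forces in N, time in s.
With the tool pointing down it reaches from about 0.4 to 0.75 m from the base axis. Payload 19.5 kg.
Tool frame: the origin (TCP) lies midway between the tips of the shut fingers; the grasp point (between the pads) lies 19 mm behind it (env.hold_point_z is the distance from the TCP to the grasp point, in m); x points along the fingers, y is the direction in which the jaws open and shut, and the axes are right-handed (so a half turn about x gives the same grasp; the last joint's range is limited). The gripper opens to 85 mm and grips with 20 to 120 N. Pads are 22 mm wide; open, the fingers measure 114 mm over their backs; the gripper's body (76 mm by 85 mm) begins 54 mm behind the grasp point. The pads swing forward as they close: fully open they stand 13 mm farther back than shut.
Start: joints at [1.107, 0.707, -0.028, 1.485, 0.022, 0.951, -0.075], TCP at [0.235, -0.525, 0.231] pointing down, gripper open.
Joint ranges: [-2.71, 2.71], [-0.32, 2.16], [-1.57, 1.52], [0, 2.45], [-1.46, 4.6], [0, 2.02], [-2.83, 2.83]. Speed limits (rad/s): [1.89, 1.89, 2.57, 2.57, 3.01, 3.01, 3.01].

### API

Orientations are given as [roll, pitch, yaw] about the fixed x, y, z axes, in that order (R = Rz(yaw) Ry(pitch) Rx(roll)).
In Python, from station import sensors, viewer, env gives the robot as it stands. The module is installed in compiled form; this text tells all that it offers.
- The arm moves only by the shell command python3 -m crank 'ROWS' [OPENING] [FORCE]. ROWS is JSON, a list of rows, each a list of 4 numbers: the shift along the tool's x, y, z in cm, then the turn about the tool's x in rad. A call has 1 to 5 rows; each row is the pose to reach, as a shift and turn from the pose measured when the call began, along the tool's axes at that moment; what a row does not reach only later rows make up. A row lasts 1/8 s, in which the tool goes at most 62.5 mm and 10.7 degrees, less where a joint would pass 70% of its speed; a pose out of reach is approached as far as the arm can. A call with a gripper value outside its range is refused whole. OPENING is the opening, from -1 (shut) to 1 (fully open), set as the call begins (- or left out, the last holds). The fingers move at their own pace and stop on an object; FORCE is the grip in N (left out, the last holds). Time passes only in rows, so rows that repeat a pose let the fingers close. It gives the time, the measured TCP pose, the force and the opening at its end, in the units of the state.
- sensors.state(): the state, without advancing time (a new reading comes with each control period).
- viewer.camera(name): name is "scene" or "side" or "wrist"; returns a dict with "frame" (420x560x3 uint8, red, green, blue), "fov_y" (degrees; the focal length in pixels is half the picture's height over the tangent of half this angle, whatever the lens; pixels are square), "cx", "cy" (the principal point, pixels), "R" (3x3) and "t" (3): a world point X has camera coordinates R X + t; the wrist camera has in their place "mount" (4x4, takes a point from camera to tool coordinates, whose origin is the TCP and whose axes are the tool frame's). Camera axes: x right, y down, z forward; pixel columns grow to the right and rows downward; lengths in m; the calibration is good to about 2 mm. A picture is of the moment at which its call begins: read the wrist's pose just before it. There is no depth.
- env.close_job(): hands the job in, once; it reports no verdict.
The state is a dict: "time_s": time; "joint_positions": joint angles; "qvel": joint speeds; "joint_efforts": joint torques, N m; "position": TCP position; "tcp_rot": TCP orientation; "ft_force": force on the tool from outside, world axes, zero at the start; "torque": the same for the moment, N m; "opening": finger opening in m.
Only numpy, scipy, OpenCV 4.12 (cv2) and the standard library are available. Lean on these libraries where they do the work, as an engineer would, in place of code of your own. Each camera call takes 0.05 s, during which the arm holds its last target. There are 200 camera calls.

### The job

Push the ink-cup carousel all the way down on its spindle, then take the spring clip by its red tab and push it sideways into the spindle's groove, lying flat on the hub, until it snaps fully home, and let go of it. The spindle is clamped somewhere along a slot in its foot, so feel your way: press the carousel gently (at most 60 N) and never let the clip bear on the spindle with more than 25 N. Leave everything else on the trolley where it stands.

Things in the scene. Friction and masses are not known exactly. Their poses are not given: they have to be found in the camera images.
- foot: Turntable's grey foot plate, 210 (x) x 140 (y), 12 thick, fixed to the table; origin: centre of its underside, z up. An upright steel spindle is bolted into a slot along the plate's x: its axis may stand up to 18 mm from the plate's centre along x and up to 2 along y. The carousel is always centred on the spindle.
- foot_top (a point): Centre of the foot plate's upper face. Heights above it (mm): the spindle's round head, 28 across, from 58 to 66 (its top); under the head the groove, 20 across, from 58 down to 46; below 46 the spindle is 28 across inside the carousel's bore. Seated, the hub's flat top lies at 50, so 8 mm of groove stay open above it.
- carousel (a joint): Height of the ink-cup carousel (disc 164 across with cups; white flat-topped hub 96 across, bore 30, its top 10 above the cups). 0 m = 30 mm up, hub top 80 mm above foot_top; grows as it goes down; 0.030 = fully seated on a hard stop, hub top at 50 mm. It stays where left; pushing it down takes about 4 N, plus 20 N per m/s of speed.
- clip_tab (a point): Centre of the red rubber-coated thumb tab of the dark steel spring clip: upright block 24 long (x), 12 thick (y), 46 high; this point is 23 above the clip's underside. x points from the tab to the open mouth, z up. At the tab's foot is a flat fork 5 thick, reaching 62 ahead of this point; 44 wide at the mouth, 36 at the back. Loose, about 85 g, lies flat, tab up.
- clip_seat (a point): Centre of the clip's seat, 36 ahead (x) of the tab's centre and 2.5 above the underside; home means the spindle's axis passes here within 1 mm. The flared mouth, about 34 wide at its ends 26 ahead of this point, narrows to 14 between two noses 9 ahead. Passing the noses takes about 6 to 12 N along x; then the arms close over the last mm, and as friction may stop the clip short, push on until the seat's solid back meets the spindle.
- clip: The whole clip; its origin lies under the seat's centre, in the plane of its underside, axes as for clip_tab. Its two fork arms (left +y, right -y) spring apart independently, each with about 1.2 N per mm at its nose, so a spindle off the clip's middle spreads one arm more and pushes the clip sideways until the clip is shifted over.
- razor_mid (a point): A bystander to leave alone: blue plastic razor, 118 long, 42 wide, 12 high, lying on the table (point on its axis, 6 above its underside).
- mug_mid (a point): A bystander to leave alone: turquoise mug, 84 across, 105 high (point on its axis, 50 above its underside).
- ink_black_mid (a point): A bystander to leave alone: black ink bottle, 42 across, 167 high (point on its axis, 60 above its underside).
- ink_clear_mid (a point): A bystander to leave alone: white ink bottle with a black label, 54 across, 177 high (point on its axis, 60 above its underside).
- ink_orange_mid (a point): A bystander to leave alone: white ink bottle with an orange label, 42 across, 187 high (point on its axis, 60 above its underside).
- wash_bottle_mid (a point): A bystander to leave alone: pale green wash bottle with a bent spout, 72 across, 230 high (point on its axis, 80 above its underside).
- cap_mid (a point): A bystander to leave alone: black bottle cap, 24 across, 18 high (point on its axis, 9 above its underside).
Not all that is in view belongs to the job. Several things look just like the clip: the one meant starts nearest to the robot's base.

How it is judged:
On the way, in this order (a step that is already met when the one before it is completed fails the run):
1. the carousel is pressed fully down (value of joint carousel above 0.0285 m), for 0.2 s.
2. the clip has snapped home in the groove (value of joint carousel above 0.0285 m and horizontal distance between clip_seat and spindle_c0 below 0.002 m and z of clip_seat in the frame of foot_top between 0.048 and 0.0575 m and angle between clip_seat's own z axis and vertical below 0.12 rad), for 0.2 s.
At the end, for the whole second after the job is handed in: The carousel is fully down (joint above 0.0285 m); the clip lies flat (within 0.12 rad) on the hub under the spindle's head, its seat centre within 2 mm of the spindle's axis, released and at rest (all of step 2 and linear speed of clip below 0.02 m/s and angular speed of clip below 0.2 rad/s); the robot touches nothing.
It fails at once if the clip bears on the spindle with more than 25 N (contact force between clip and spindle_c0 above 25 N or contact force between clip and spindle_c1 above 25 N).
It fails at once if the carousel is pressed with more than 60 N (contact force between any of the fingers, clip and carousel above 60 N).
It fails at once if a bystander is moved by more than 25 mm (distance of any of razor_mid, mug_mid, ink_black_mid, ink_clear_mid, ink_orange_mid, wash_bottle_mid, cap_mid from where it was at the start of the episode above 0.025 m).
It also fails if it takes over 67 s, if anything falls off the work surface, if the arm or the gripper's body presses on something with over 40 N, if the wrist force passes 120 N, or if a joint passes its speed limit or range.

## Working session

There is one attempt and no reset: what is moved stays moved. The work goes in short steps, Python scripts to look and compute and a shell command to move; the robot and the scene stay as the last step left them, time stands still between calls to the robot, and variables do not carry over. Pictures are saved under pics/ and viewed, about 8 in all and at most 12, crops included, and the job is handed in when it is done.

```bash
mkdir -p pics
cat > h.py <<'E'
import numpy as np, cv2, json
from scipy.spatial.transform import Rotation as Ro
from station import sensors, viewer, env
def toolT():
    s=sensors.state(); T=np.eye(4); T[:3,:3]=Ro.from_euler('xyz',s['tcp_rot']).as_matrix(); T[:3,3]=s['position']; return T
def shot(name,fn):
    T=toolT(); c=viewer.camera(name); cv2.imwrite(f'pics/{fn}.png',c['frame'][:,:,::-1])
    if 'mount' in c:
        M=T@np.array(c['mount']); R=M[:3,:3].T; t=-R@M[:3,3]
    else: R=np.array(c['R']);t=np.array(c['t'])
    f=210/np.tan(np.radians(c['fov_y'])/2)
    d=dict(R=np.array(R).tolist(),t=np.array(t).tolist(),f=f,cx=c['cx'],cy=c['cy']); json.dump(d,open(f'pics/{fn}.json','w')); return c
def ray(fn,u,v):
    d=json.load(open(f'pics/{fn}.json'));R=np.array(d['R']);t=np.array(d['t'])
    r=R.T@np.array([(u-d['cx'])/d['f'],(v-d['cy'])/d['f'],1]);return -R.T@t,r/np.linalg.norm(r)
def onz(fn,u,v,z):
    o,r=ray(fn,u,v);return (o+r*(z-o[2])/r[2]).round(4)
def tri(*obs):
    A=np.zeros((3,3));b=np.zeros(3);L=[]
    for fn,u,v in obs:
        o,r=ray(fn,u,v);P=np.eye(3)-np.outer(r,r);A+=P;b+=P@o;L.append(P)
    x=np.linalg.solve(A,b);e=[np.linalg.norm(P@(x-ray(*ob)[0])) for P,ob in zip(L,obs)]
    return x.round(4),np.round(e,4)
def proj(fn,X):
    d=json.load(open(f'pics/{fn}.json'));p=np.array(d['R'])@X+d['t'];return (p[:2]/p[2]*d['f']+[d['cx'],d['cy']]).round(1)
def totool(X):
    "cm shift in tool axes that brings TCP to X"
    T=toolT();return (T[:3,:3].T@(np.array(X)-T[:3,3])*100).round(2)
E
python3 - <<'E'
from h import *
s=sensors.state();print(s, env.hold_point_z);print(toolT().round(3))
a=[shot(n,n+'0')['frame'] for n in('scene','side','wrist')]
g=np.zeros((600,800,3),np.uint8)
for n in('scene','side','wrist'):print(n,-np.array(json.load(open(f'pics/{n}0.json'))['R']).T@json.load(open(f'pics/{n}0.json'))['t'])
E
```

```text
{'time_s': 0.0, 'joint_positions': array([ 1.10728183,  0.70709562, -0.02762897,  1.48498908,  0.02196471,
        0.95090035, -0.07547125]), 'qvel': array([-0.00037368, -0.00221346, -0.00031173,  0.00137382, -0.00200051,
       -0.00113797,  0.00022882]), 'joint_efforts': array([-9.51133952e-04, -8.83224893e+01,  1.23419859e+00, -2.36172920e+01,
        1.67655211e-02,  6.49916488e-03, -6.47030538e-05]), 'position': array([ 0.23532002, -0.52435555,  0.23083392]), 'tcp_rot': array([-1.57206727,  1.56970447,  1.99135716]), 'ft_force': array([-0.15707013, -1.03372957,  0.8849019 ]), 'torque': array([-0.01379668, -0.02129222,  0.02538335]), 'opening': 0.08544865774765496} 0.0187
[[-0.     0.409 -0.912  0.235]
 [ 0.001 -0.912 -0.409 -0.524]
 [-1.    -0.001 -0.     0.231]
 [ 0.     0.     0.     1.   ]]
scene [1.26856131 0.51209153 1.04481606]
side [ 0.32096025 -0.90086207  0.80358762]
wrist [ 0.31094078 -0.48981147  0.37223339]
```

View pics/scene0.png

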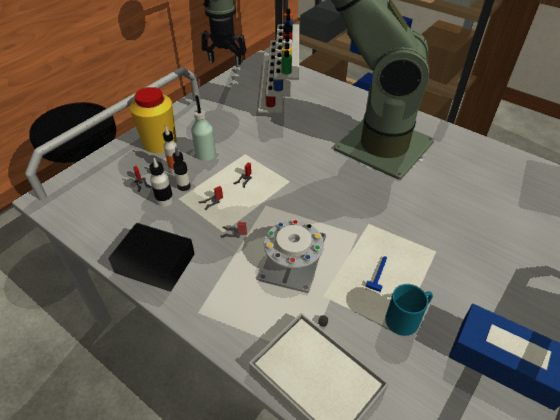

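View pics/side0.png

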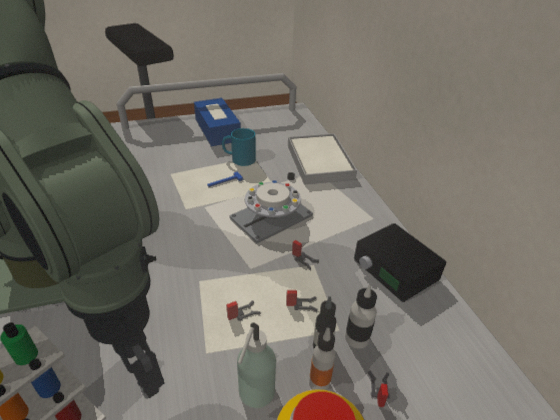

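Scene shows four clips with red tabs at scene px (248,172), (215,195), (239,228), (137,177), which are side px (233,311), (291,298), (297,248), (383,393). The carousel is at scene (294,240) and side (272,192). Next I'll triangulate them and take a close crop.

Run:
```python
from h import *
for a,b in [((248,172),(233,311)),((216,194),(291,298)),((241,228),(297,248)),((137,177),(383,393)),((295,239),(273,191))]:
    x,e=tri(('scene0',*a),('side0',*b));print(a,x,e,np.hypot(*x[:2]).round(3))
sc=cv2.imread('pics/scene0.png');si=cv2.imread('pics/side0.png')
A=cv2.resize(sc[155:255,185:285],None,fx=4,fy=4,interpolation=2);B=cv2.resize(si[235:335,215:315],None,fx=4,fy=4,interpolation=2)
C=cv2.resize(sc[210:295,255:335],(400,425)[::1],interpolation=2)[:200] 
cv2.imwrite('pics/c1.png',np.hstack([A,B]))
```

```text
(248, 172) [ 0.4207 -0.2803  0.0137] [0.0003 0.0003] 0.506
(216, 194) [ 0.563  -0.2868  0.0197] [0.004 0.004] 0.632
(241, 228) [ 0.6283 -0.1293  0.0236] [0.0008 0.0008] 0.641
(137, 177) [ 0.6621 -0.5548  0.013 ] [0.0006 0.0006] 0.864
(295, 239) [0.6117 0.0521 0.0889] [0.0006 0.0006] 0.614
```

View pics/c1.png

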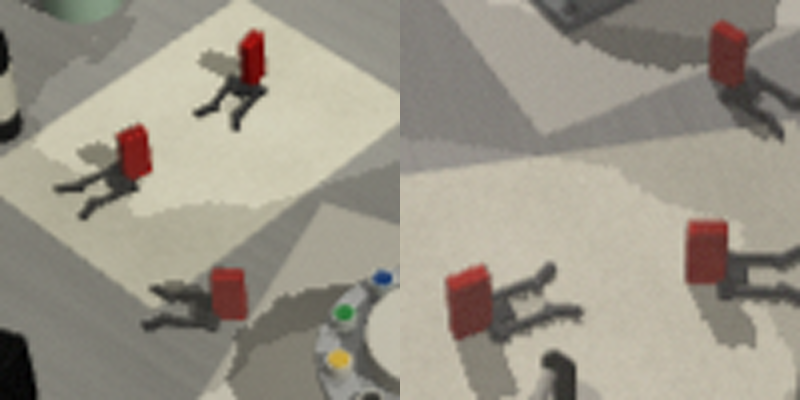

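Run:
```python
from h import *
t,e=tri(('scene0',248.2,169.2),('side0',232.3,310.5));m,e2=tri(('scene0',239.7,184.5),('side0',255.3,307.8))
print(t,e,m,e2,np.degrees(np.arctan2(m[1]-t[1],m[0]-t[0])))
M=np.array(viewer.camera('wrist')['mount']);print(M.round(4));d=json.load(open('pics/wrist0.json'));print(d['f'],d['cx'],d['cy'],proj('wrist0',t))
print('shift to .44,-.32,.25',totool([.44,-.32,.25]))
```

```text
[ 0.4174 -0.2834  0.0213] [0.0011 0.0011] [ 4.741e-01 -2.733e-01 -2.000e-04] [0.0011 0.0011] 10.100187775770257
[[-4.000e-04 -3.252e-01  9.457e-01 -1.413e-01]
 [ 1.000e+00 -6.000e-04  2.000e-04 -7.000e-04]
 [ 5.000e-04  9.457e-01  3.252e-01 -8.320e-02]
 [ 0.000e+00  0.000e+00  0.000e+00  1.000e+00]]
298.5367151000467 275.29472393727036 208.50498406002245 [ 117.1 -104.2]
shift to .44,-.32,.25 [ -1.89 -10.28 -27.04]
```

Run:
```python
from h import *
print('wash',onz('scene0',203,128,.13),onz('side0',257,358,.13))
print('blk',onz('scene0',161,180,.06),onz('side0',361,322,.06))
print('mug',onz('scene0',405,310,.05),onz('side0',243,148,.05))
print('razor',onz('scene0',377,273,.01))
print('foot corners',[onz('scene0',*p,.012) for p in((259,280),(308,290))])
```

```text
wash [ 0.4423 -0.4474  0.13  ] [ 0.4251 -0.4848  0.13  ]
blk [ 0.6535 -0.4362  0.06  ] [ 0.6714 -0.4186  0.06  ]
mug [0.6023 0.383  0.05  ] [0.5986 0.3786 0.05  ]
razor [0.5175 0.2634 0.01  ]
foot corners [array([0.7331, 0.024 , 0.012 ]), array([0.6786, 0.147 , 0.012 ])]
```

```bash
python3 -m crank '[[-4,-0.5,-4.5,0],[-5,-3,-10,0.05],[-5,-6.5,-16,0.15],[-5,-10,-21.5,0.25],[-5,-14,-26.5,0.25]]' 1 && python3 -m crank '[[0,0,0,0]]'
python3 - <<'E'
from h import *
shot('wrist','w1');t=np.array([.4174,-.2834,.0213]);print(proj('w1',t),proj('w1',t+[.03,.005,-.02]),toolT().round(3))
E
```

```text
time_s: 0.82
position: [0.4156, -0.2962, 0.281]
tcp_rot: [-1.414, 1.57, 1.898]
ft_force: [0.9, 0.1, -1.2]
opening: 0.0852
time_s: 0.95
position: [0.4179, -0.2921, 0.281]
tcp_rot: [-1.966, 1.569, 1.353]
ft_force: [0.4, -1.9, 0.0]
opening: 0.0854
[269.6 169.8] [270.  145.3] [[-0.     0.173 -0.985  0.417]
 [ 0.001 -0.985 -0.173 -0.294]
 [-1.    -0.001 -0.     0.281]
 [ 0.     0.     0.     1.   ]]
```

View pics/w1.png

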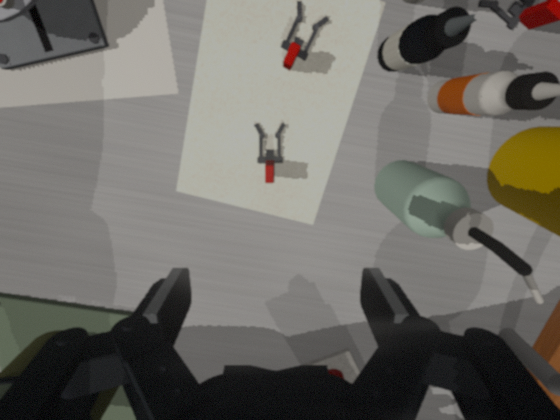

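w1 shows the target clip with its tab at (270,172) and mouth ends at (258,127) and (284,127). It is aligned with the tool, and the second clip lies farther off at (292,52). Next I'll press the carousel.

```bash
python3 -m crank '[[1,-5,-3.5,0],[2,-10,-7,0],[3,-15,-10.5,0],[4.5,-20,-14,0],[6,-25,-18,0]]' -1 20
python3 - <<'E'
from h import *
print(totool([.5815,.0466,.2]))
E
```

```text
time_s: 1.62
position: [0.5496, -0.0196, 0.2218]
tcp_rot: [-2.062, 1.57, 1.252]
ft_force: [1.2, -1.1, 0.5]
opening: -0.0002
[ 2.18 -5.98 -4.28]
```

```bash
python3 -m crank '[[1,-3.5,-2.5,0],[2.2,-6,-4.3,0],[2.2,-6,-4.3,0],[2.2,-6,-4.3,0]]'
python3 - <<'E'
from h import *
shot('wrist','w2');print(toolT().round(4))
im=cv2.imread('pics/w2.png');print(proj('w2',[.612,.052,.09]))
cv2.imwrite('pics/w2b.png',cv2.resize(im,(800,600),interpolation=2))
E
```

```text
time_s: 2.12
position: [0.5816, 0.0451, 0.1999]
tcp_rot: [1.644, 1.57, -1.327]
ft_force: [0.4, -0.0, -0.0]
opening: 0.0001
[[ 4.000e-04  1.694e-01 -9.855e-01  5.817e-01]
 [-3.000e-04 -9.855e-01 -1.694e-01  4.510e-02]
 [-1.000e+00  4.000e-04 -4.000e-04  2.001e-01]
 [ 0.000e+00  0.000e+00  0.000e+00  1.000e+00]]
[273.9 170.3]
```

View pics/w2b.png

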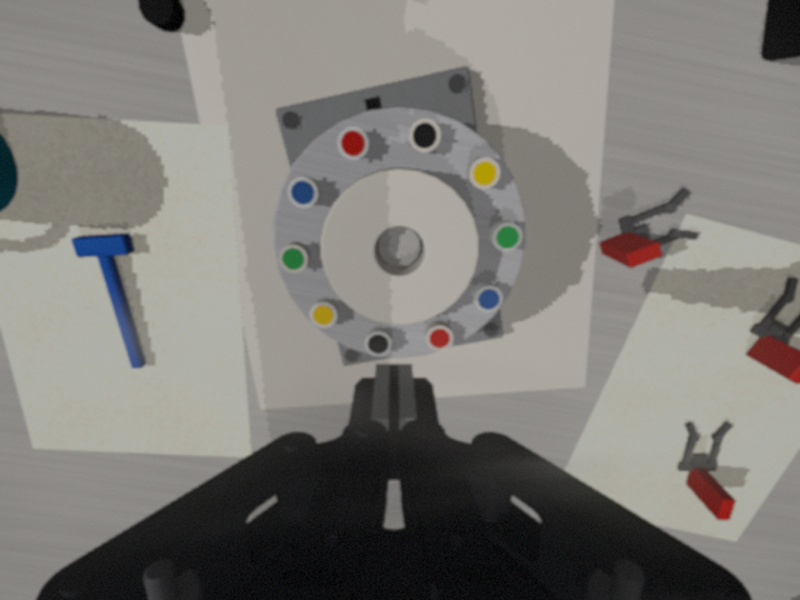

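Run:
```python
from h import *
for z in(.089,.092):print(onz('w2',279.7,173,z),onz('w2',224.7,173,z),onz('w2',334.6,173,z))
print(tri(('w2',279.7,173),('scene0',294.5,239)),tri(('w2',279.7,173),('side0',272.5,191.5)))
```

```text
[0.6103 0.0466 0.089 ] [0.6023 0.0932 0.089 ] [6.183e-01 2.000e-04 8.900e-02]
[0.611  0.0468 0.092 ] [0.6031 0.0928 0.092 ] [0.6188 0.0009 0.092 ]
(array([0.6081, 0.0471, 0.0821]), array([0.0012, 0.0012])) (array([0.61  , 0.047 , 0.0905]), array([0.0007, 0.0007]))
```

```bash
python3 -m crank '[[4,0,0.2,0],[8,0,0.2,0],[10,0,0.2,0],[10.6,0,0.2,0],[11.2,0,0.2,0]]' && python3 -m crank '[[0.5,0,0,0],[1,0,0,0],[1.4,0,0,0],[1.8,0,0,0],[2.0,0,0,0]]'
```

```text
time_s: 2.8
position: [0.5801, 0.044, 0.0889]
tcp_rot: [2.606, 1.569, -0.367]
ft_force: [-2.2, -1.9, 5.0]
opening: 0.0
time_s: 3.42
position: [0.5802, 0.0439, 0.0687]
tcp_rot: [2.555, 1.569, -0.417]
ft_force: [-0.0, -1.7, 3.5]
opening: 0.0001
```

```bash
python3 -m crank '[[0.2,0,0,0],[0.4,0,0,0],[0.5,0,0,0]]' && python3 -m crank '[[0.1,0,0,0],[0.15,0,0,0]]'
```

```text
time_s: 3.8
position: [0.5802, 0.0439, 0.0636]
tcp_rot: [2.605, 1.569, -0.367]
ft_force: [-1.2, -0.6, 2.8]
opening: -0.0001
time_s: 4.05
position: [0.5802, 0.0439, 0.062]
tcp_rot: [2.562, 1.569, -0.41]
ft_force: [-2.5, -0.8, 10.8]
opening: 0.0001
```

```bash
python3 -m crank '[[0.05,0,0,0],[0.05,0,0,0]]'; python3 -m crank '[[0.05,0,0,0],[0.05,0,0,0]]'
```

```text
time_s: 4.3
position: [0.5802, 0.0439, 0.062]
tcp_rot: [2.647, 1.569, -0.325]
ft_force: [-3.6, -1.1, 13.8]
opening: 0.0001
time_s: 4.55
position: [0.5803, 0.0439, 0.062]
tcp_rot: [2.705, 1.569, -0.268]
ft_force: [-3.7, -2.0, 14.7]
opening: 0.0
```

```bash
python3 -m crank '[[-3,0,0,0],[-7,0,1,0],[-10,0,2,0],[-10,0,2,0],[-10,0,2,0]]'
python3 - <<'E'
from h import *
shot('wrist','w3');print(proj('w3',[.611,.047,.078]),toolT()[:3,3])
im=cv2.imread('pics/w3.png');u,v=proj('w3',[.611,.047,.07]).astype(int);print(u,v)
cv2.imwrite('pics/w3b.png',cv2.resize(im[v-75:v+75,u-100:u+100],(800,600),interpolation=2))
E
```

```text
time_s: 5.18
position: [0.5603, 0.0407, 0.1614]
tcp_rot: [2.698, 1.569, -0.274]
ft_force: [-0.4, -0.6, -0.6]
opening: -0.0
[279.  151.3] [0.56019382 0.04069954 0.16110184]
278 149
```

View pics/w3b.png

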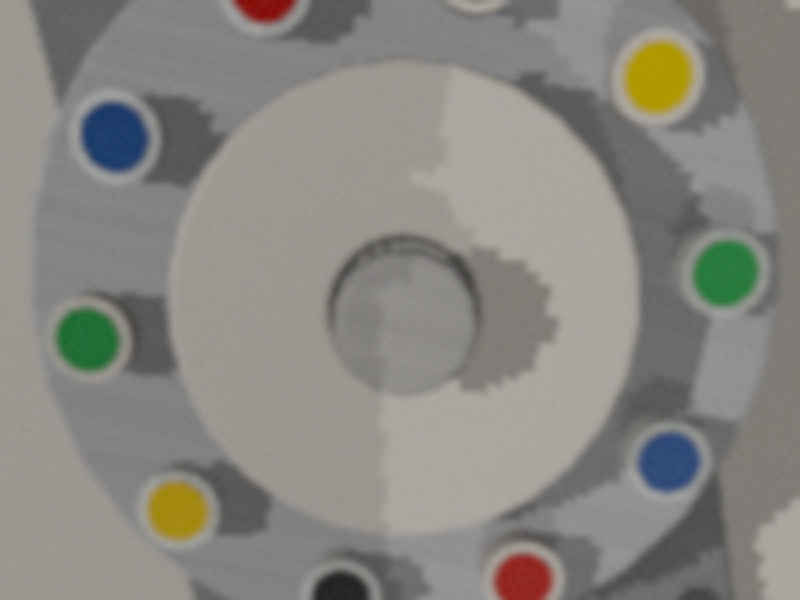

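Run:
```python
from h import *
print(onz('w3',279.1,154.5,.078),onz('w3',279,148.3,.062))
print(totool([.4174,-.2834,.25]))
```

```text
[0.6087 0.0465 0.078 ] [0.6111 0.0468 0.062 ]
[-8.89 29.54 19.53]
```

```bash
python3 -m crank '[[-3,5,3,0],[-3.5,10,6.5,0],[-3.5,15,10,0],[-3.5,20,13.5,0],[-3.5,25,17,0]]' 0.2 20 && python3 -m crank '[[0,3,2,0],[2,4.5,2.5,0],[4,4.5,2.5,0],[6.5,4.5,2.5,0],[6.5,4.5,2.5,0]]'
python3 - <<'E'
from h import *
shot('wrist','w4');print(toolT().round(4));print(proj('w4',[.4174,-.2834,.046]),totool([.4174,-.2834,.03]))
im=cv2.imread('pics/w4.png')
cv2.imwrite('pics/w4b.png',cv2.resize(im[100:340,120:440],(800,600),interpolation=2))
E
```

```text
time_s: 5.85
position: [0.4337, -0.2359, 0.1954]
tcp_rot: [2.693, 1.571, -0.279]
ft_force: [1.1, -1.4, 0.1]
opening: 0.0515
time_s: 6.48
position: [0.416, -0.2841, 0.1287]
tcp_rot: [-0.772, 1.568, 2.54]
ft_force: [-0.8, -0.5, 1.1]
opening: 0.0514
[[-1.300e-03  1.689e-01 -9.856e-01  4.165e-01]
 [ 9.000e-04 -9.856e-01 -1.689e-01 -2.843e-01]
 [-1.000e+00 -1.100e-03  1.100e-03  1.298e-01]
 [ 0.000e+00  0.000e+00  0.000e+00  1.000e+00]]
[275.6 213.7] [ 9.98 -0.07 -0.12]
```

View pics/w4b.png

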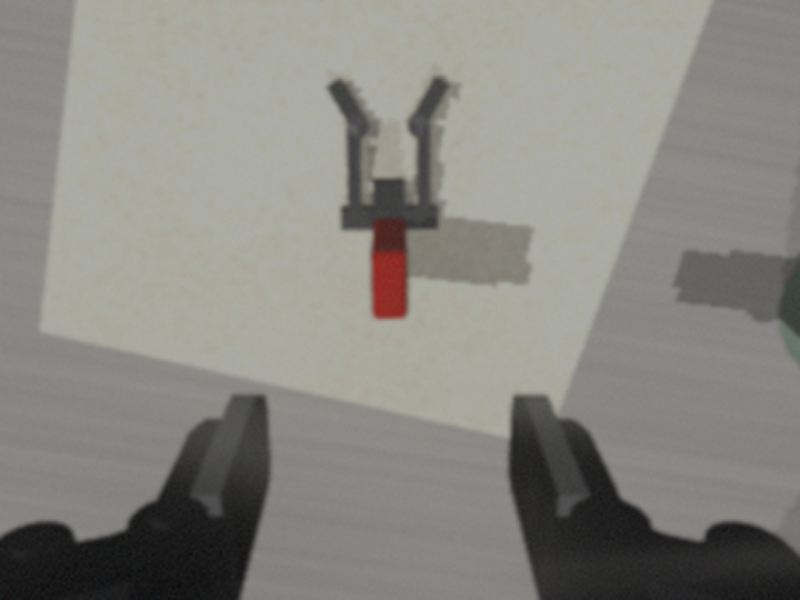

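The clip is at tab-top px (389,285) in the crop, which matches the prediction, and it is aligned with the tool. Next I'll descend and grip.

```bash
python3 -m crank '[[4,-0.05,-0.1,0],[8,-0.05,-0.1,0],[11,-0.05,-0.1,0],[11.8,-0.05,-0.1,0],[11.8,-0.05,-0.1,0]]' 0.2 && python3 -m crank '[[0,0,0,0],[0,0,0,0],[0,0,0,0],[0,0,0,0]]' -1 60
python3 - <<'E'
from h import *
print(toolT().round(4),totool([.61,.0467,.2]))
E
```

```text
time_s: 7.15
position: [0.4176, -0.2838, 0.0126]
tcp_rot: [-0.788, 1.57, 2.523]
ft_force: [-0.5, 0.2, 0.5]
opening: 0.0517
time_s: 7.65
position: [0.4179, -0.284, 0.0135]
tcp_rot: [2.677, 1.57, -0.295]
ft_force: [-1.1, 1.2, 14.0]
opening: 0.0112
[[ 3.000e-04  1.688e-01 -9.856e-01  4.179e-01]
 [-1.000e-04 -9.856e-01 -1.688e-01 -2.840e-01]
 [-1.000e+00  2.000e-04 -3.000e-04  1.350e-02]
 [ 0.000e+00  0.000e+00  0.000e+00  1.000e+00]] [-18.64 -29.35 -24.52]
```

```bash
python3 -m crank '[[-2,0,0,0],[-6,-1,-0.5,0],[-10,-5,-2.5,0],[-12,-10,-5,0],[-12,-15,-8,0]]' && python3 -m crank '[[0,-4,-2,0],[0,-9,-4.5,0],[0,-13,-6.5,0],[0,-14,-7,0],[0,-14,-7,0]]'
python3 - <<'E'
from h import *
print(toolT().round(4),totool([.5154,.0305,.09]));print(sensors.state()['opening'])
shot('wrist','w5')
im=cv2.imread('pics/w5.png')
cv2.imwrite('pics/w5b.png',cv2.resize(im[60:330,100:460],(800,600),interpolation=2))
E
```

```text
time_s: 8.28
position: [0.4723, -0.1213, 0.1354]
tcp_rot: [2.792, 1.568, -0.18]
ft_force: [1.8, 0.3, -1.4]
opening: 0.011
time_s: 8.9
position: [0.5177, 0.0284, 0.1356]
tcp_rot: [2.735, 1.567, -0.237]
ft_force: [-0.6, -0.5, -0.4]
opening: 0.0111
[[ 3.300e-03  1.687e-01 -9.857e-01  5.177e-01]
 [-8.000e-04 -9.857e-01 -1.687e-01  2.840e-02]
 [-1.000e+00  1.300e-03 -3.100e-03  1.356e-01]
 [ 0.000e+00  0.000e+00  0.000e+00  1.000e+00]] [ 4.56 -0.25  0.2 ]
0.011120103442622837
```

View pics/w5b.png

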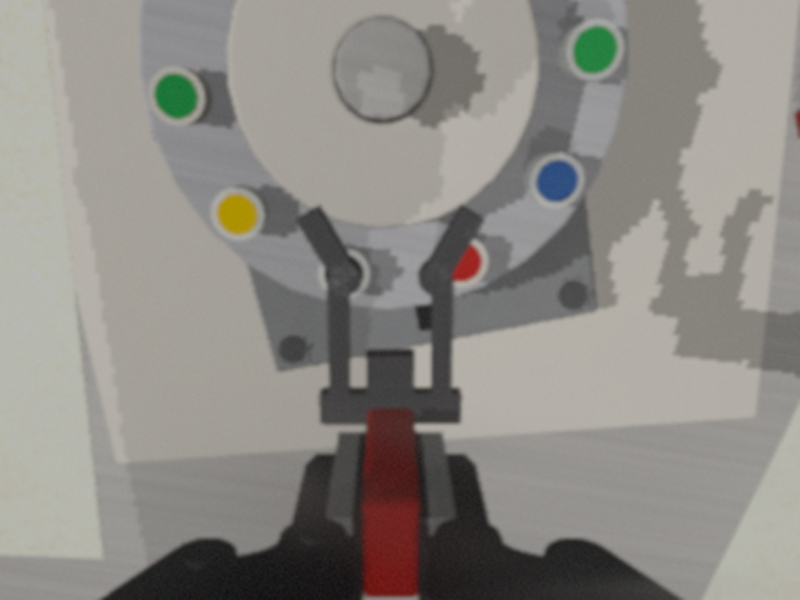

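Run:
```python
from h import *
T=np.array([.5177,.0284,0]);u=np.array([.9857,.1687,0]);w=np.array([-.1687,.9857,0])
for z in(.122,.1245):
  print(proj('w5',T+.062*u+[0,0,z]),proj('w5',T+.036*u+[0,0,z+.005]))
S=onz('w5',272.4,90.6,.078);print(S,(S-T)@w,(S-T)@u)
M=onz('w5',276.4,155.4,.1245);print(M,(M-T)@w,(M-T)@u)
```

```text
[276.2 149.1] [276.2 200.3]
[276.3 149.8] [276.3 201.7]
[0.6082 0.0461 0.078 ] 0.0021795400000000145 0.09219183999999991
[0.576  0.0383 0.1245] -7.677999999998464e-05 0.05913643999999991
```

```bash
python3 -m crank '[[3,-0.23,0.2,0],[5,-0.23,0.2,0],[5.5,-0.23,0.1,0],[5.85,-0.23,0,0],[5.85,-0.23,0,0]]' && python3 -m crank '[[0,0,0,0],[0,0,0,0]]'
python3 - <<'E'
from h import *
print(toolT().round(4));print(sensors.state()['ft_force'])
E
```

```text
time_s: 9.57
position: [0.5176, 0.0293, 0.0776]
tcp_rot: [2.681, 1.567, -0.293]
ft_force: [0.3, 0.7, -0.3]
opening: 0.0114
time_s: 9.82
position: [0.5177, 0.0293, 0.0779]
tcp_rot: [2.707, 1.566, -0.267]
ft_force: [-0.1, -0.5, -1.3]
opening: 0.0114
[[ 0.0043  0.1669 -0.986   0.5177]
 [-0.0012 -0.986  -0.1669  0.0293]
 [-1.      0.0019 -0.0041  0.0779]
 [ 0.      0.      0.      1.    ]]
[-0.05666695 -0.48022826 -1.30440472]
```

```bash
python3 -m crank '[[0.1,-0.2,0,0],[0.15,-0.25,0,0],[0.15,-0.25,0,0]]'
python3 - <<'E'
from h import *
T=toolT();print(T.round(4));print((np.array([.609,.0465,.062])-T[:3,3])@T[:3,:3])
shot('wrist','w6')
im=cv2.imread('pics/w6.png')
cv2.imwrite('pics/w6b.png',cv2.resize(im[120:300,160:400],(800,600),interpolation=2))
E
```

```text
time_s: 10.2
position: [0.5173, 0.0319, 0.0764]
tcp_rot: [2.707, 1.566, -0.267]
ft_force: [-0.5, 0.2, -0.4]
opening: 0.0114
[[ 0.0043  0.167  -0.986   0.5173]
 [-0.0012 -0.986  -0.167   0.0319]
 [-1.      0.0019 -0.004   0.0764]
 [ 0.      0.      0.      1.    ]]
[ 0.01475313  0.00084246 -0.09280102]
```

View pics/w6b.png

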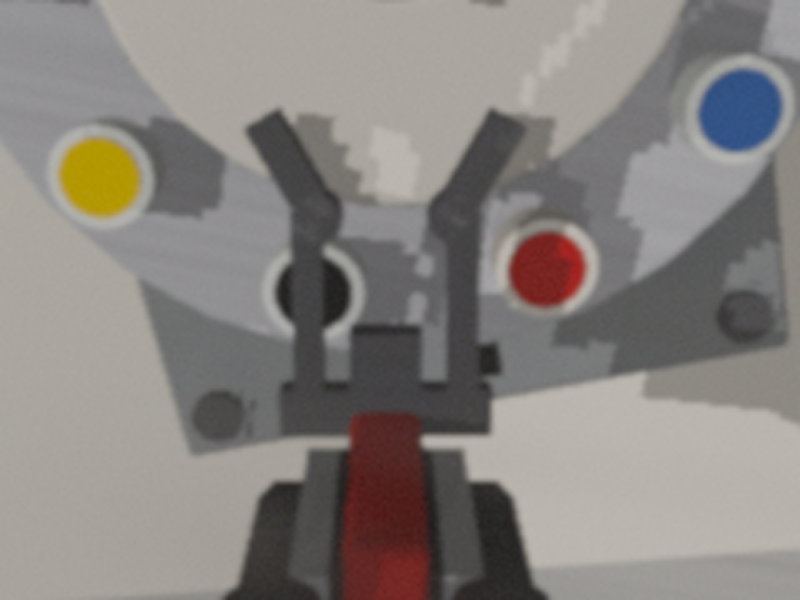

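```bash
python3 -m crank '[[0,0.09,-1,0],[0,0.09,-2,0],[0,0.09,-2.8,0],[0,0.09,-3.1,0],[0,0.09,-3.1,0]]'
python3 - <<'E'
from h import *
T=toolT();print(T.round(4)[2]);print((np.array([.609,.0465,.062])-T[:3,3])@T[:3,:3], sensors.state()['ft_force']@T[:3,:3])
E
```

```text
time_s: 10.88
position: [0.548, 0.0361, 0.0764]
tcp_rot: [2.687, 1.566, -0.287]
ft_force: [-0.2, -0.4, -1.8]
opening: 0.011
[-1.      0.0019 -0.0039  0.0764]
[ 1.46768531e-02 -8.27838951e-05 -6.18006100e-02] [1.75027482 0.39838002 0.28681533]
```

```bash
cat > s.py <<'E'
from h import *
T=toolT();print('rem',((np.array([.609,.0465,.062])-T[:3,3])@T[:3,:3]*1000).round(1),'F',(sensors.state()['ft_force']@T[:3,:3]).round(1),'z',T[2,3].round(4))
E
python3 -m crank '[[0,0,-0.2,0],[0,0,-0.4,0],[0,0,-0.5,0],[0,0,-0.5,0]]' >/dev/null; python3 s.py; python3 -m crank '[[0,0,-0.1,0],[0,0,-0.2,0],[0,0,-0.2,0]]'>/dev/null;  python3 s.py;  python3 -m crank '[[0,0,-0.1,0],[0,0,-0.2,0],[0,0,-0.2,0]]'>/dev/null;  python3 s.py
```

```text
rem [ 14.7  -0.1 -56.8] F [ 0.7  0.4 -0.8] z 0.0764
rem [ 14.7  -0.1 -54.7] F [ 0.1  0.  -0.7] z 0.0764
rem [ 14.5  -0.1 -53. ] F [0.8 0.5 2.2] z 0.0763
```

Contact is starting, at about 2 N along tool z. I'll go on in small steps.

```bash
for i in 1 2 3; do python3 -m crank '[[0,0,-0.05,0],[0,0,-0.1,0],[0,0,-0.12,0]]' >/dev/null; python3 s.py; done
```

```text
rem [ 14.4  -0.1 -52.1] F [1.8 0.1 5.8] z 0.0762
rem [ 14.2  -0.1 -51.2] F [-0.   1.2  6.1] z 0.0762
rem [ 14.1  -0.1 -50.4] F [0.3 0.6 5.6] z 0.076
```

```bash
for i in 1 2 3 4; do python3 -m crank '[[0,0,-0.05,0],[0,0,-0.1,0],[0,0,-0.14,0]]' >/dev/null; python3 s.py; done
```

```text
rem [ 13.9  -0.1 -49.5] F [0.3 1.3 6.1] z 0.0759
rem [ 13.7  -0.1 -48.6] F [ 0.2 -0.1  6.1] z 0.0758
rem [ 13.6  -0.1 -47.5] F [-0.2  0.5  6.5] z 0.0757
rem [ 13.6  -0.1 -46.3] F [-1.2  1.2  4.6] z 0.0757
```

```bash
for i in 1 2 3 4; do python3 -m crank '[[-0.01,0,-0.05,0],[-0.01,0,-0.1,0],[-0.02,0,-0.14,0]]' >/dev/null; python3 s.py; done
```

```text
rem [ 13.8  -0.1 -44.9] F [0.6 0.9 3.9] z 0.0759
rem [ 14.   -0.2 -43.3] F [ 2.8 -0.1  2.7] z 0.0761
rem [ 14.3  -0.1 -41.7] F [1.8 0.2 1.2] z 0.0764
rem [ 14.5  -0.2 -40.2] F [0.7 0.6 2.1] z 0.0766
```

```bash
for i in 1 2 3 4; do python3 -m crank '[[0.0,0,-0.05,0],[0,0,-0.1,0],[0,0,-0.12,0]]' >/dev/null; python3 s.py; done
```

```text
rem [ 14.6  -0.1 -38.8] F [ 0.6  0.6 -0.6] z 0.0766
rem [ 14.6  -0.1 -37.5] F [ 0.5  0.8 -0.5] z 0.0766
rem [ 14.6  -0.1 -36.3] F [0.3 0.2 0.9] z 0.0766
rem [ 14.5  -0.1 -35.3] F [0.9 0.1 2. ] z 0.0766
```

```bash
for i in 1 2 3 ; do python3 -m crank '[[0.0,0,-0.05,0],[0,0,-0.08,0],[0,0,-0.08,0]]' >/dev/null; python3 s.py; done
```

```text
rem [ 14.4  -0.1 -35.1] F [-2.   0.6  5.7] z 0.0765
rem [ 14.2  -0.1 -35.1] F [-2.1  1.2  6.5] z 0.0764
rem [ 14.   -0.1 -35.1] F [-2.7  0.5  6.7] z 0.0762
```

```bash
for i in 1 2 ; do python3 -m crank '[[-0.01,0,-0.1,0],[-0.02,0,-0.16,0],[-0.02,0,-0.16,0]]' >/dev/null; python3 s.py; done
```

```text
rem [ 13.8  -0.1 -35. ] F [-4.6 -0.3 10.9] z 0.0762
rem [ 13.8  -0.1 -35. ] F [-8.2  0.  12.4] z 0.0762
```

```bash
python3 -m crank '[[0,0,0,0],[0,0,0,0]]'>/dev/null; python3 s.py; python3 -m crank '[[0,0,0,0],[0,0,0,0],[0,0,0,0],[0,0,0,0]]' 0.1 && python3 s.py && python3 -m crank '[[-2,0,0,0],[-5,0,0,0],[-9,0,1.5,0],[-9,0,3,0],[-9,0,3,0]]'
python3 - <<'E'
from h import *
shot('wrist','w7')
im=cv2.imread('pics/w7.png')
cv2.imwrite('pics/w7b.png',cv2.resize(im[60:330,100:460],(800,600),interpolation=2))
shot('side','s7');im=cv2.imread('pics/s7.png');cv2.imwrite('pics/s7b.png',cv2.resize(im[150:250,210:330],(720,600),interpolation=2))
print(toolT()[:3].round(4),sensors.state()['ft_force'])
E
```

```text
rem [ 13.7  -0.1 -35.3] F [-4.2 -0.1  5.4] z 0.0763
time_s: 20.38
position: [0.5745, 0.0406, 0.0763]
tcp_rot: [0.042, 1.556, -2.932]
ft_force: [0.2, 0.3, 0.8]
opening: 0.0466
rem [ 13.8  -0.1 -35.2] F [-0.8 -0.2 -0.3] z 0.0763
time_s: 21.0
position: [0.5459, 0.0358, 0.1671]
tcp_rot: [0.035, 1.557, -2.94]
ft_force: [0.4, -0.3, -0.8]
opening: 0.047
[[-1.400e-02  1.663e-01 -9.860e-01  5.466e-01]
 [-2.900e-03 -9.861e-01 -1.662e-01  3.600e-02]
 [-9.999e-01  6.000e-04  1.430e-02  1.665e-01]] [-0.38745612  0.63092128 -0.02797759]
```

View pics/w7b.png

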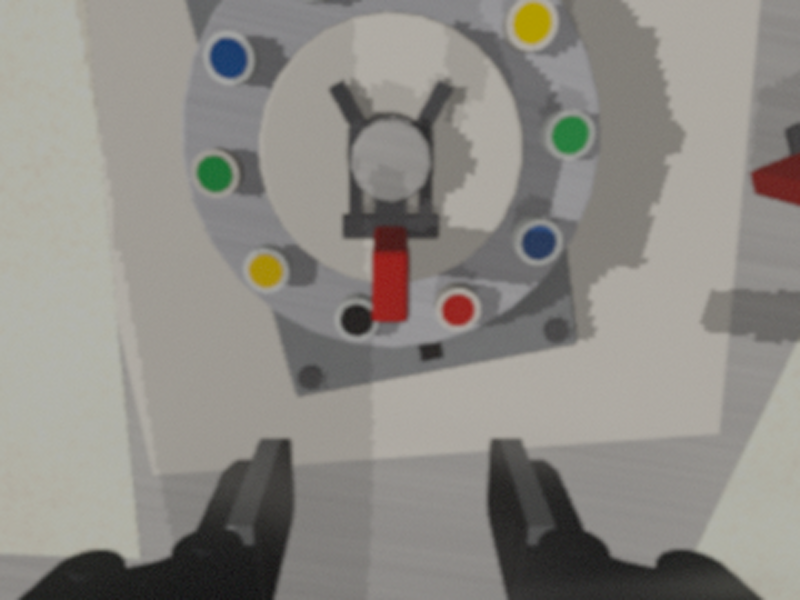

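View pics/s7b.png

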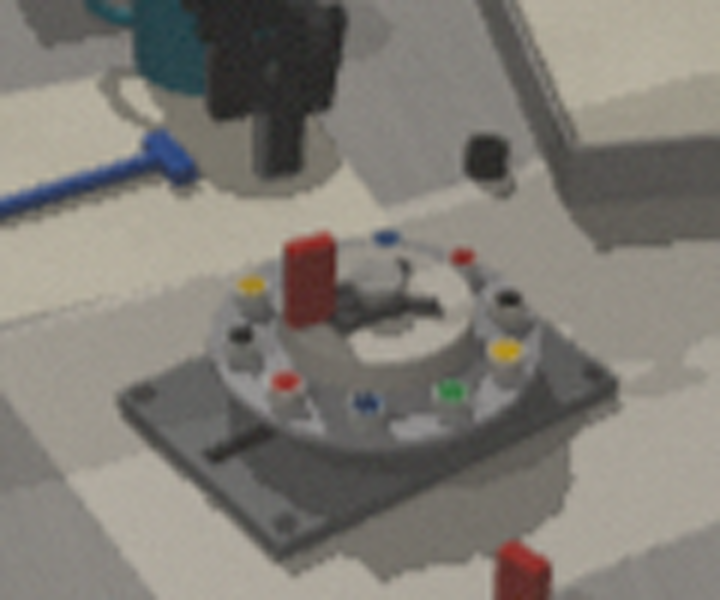

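Run:
```python
from h import *
a=onz('w7',275.5,188.7,.108);b=onz('w7',276,132,.078);print(a,b,np.hypot(*(a-b)[:2]))
m=onz('w7',276,100.5,.067);print(m,np.hypot(*(m-b)[:2]))
```

```text
[0.5734 0.0408 0.108 ] [0.6084 0.0462 0.078 ] 0.03541412147717351
[0.6303 0.0499 0.067 ] 0.022210357943986327
```

```bash
python3 -c "
from station import env
print(env.close_job())"
```

```text
the job is handed in; nothing more can be done
None
```

I pressed the carousel down and pushed the clip into the spindle's groove until it met a solid stop. I then let go, backed the arm off and handed the job in at about 21 s. No verdict was reported.

- **Carousel:** I pushed it down with the shut fingers until it stopped hard with the hub top at z = 62.0 mm. The highest reading was about 15 N.
- **Clip:** I took the one nearest the base by its red tab. Sliding it in took about 6 N to pass the noses, then the force fell to about 0. It met a hard stop at a peak reading of 12.4 N along the push; side force stayed around 1 N.
- **Last checks:**
  - The pictures show the clip lying flat under the spindle head and centred on it, with the gripper clear.
  - I measured 35.4 mm from the tab to the spindle axis (36 nominal), within the camera's roughly 2 mm accuracy.
  - The mouth ends measured about 22 mm past the axis against about 26 expected. I put part of that down to picking the middle of the arm ends rather than their tips.
  - In the parts of the table these pictures show, nothing else looked moved. I did not recheck the ink bottles or the wash bottle.

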